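Seat the shield cover and start its captive thumbscrew

TASK

Lift the blue cover off its black cradle by its yellow rib and set it on the open metal box, screw over the threaded boss, so that it sits level and fully home on the rim, and let go of it. Then start its orange thumbscrew the careful way: turn it backward (anticlockwise from above) until it drops into the start of the thread, then forward (clockwise) about one full turn from where it dropped, and finish while still gripping the thumbscrew there. Leave the other things on the desk alone.

Things in the scene. Friction and masses are not known exactly. Their poses are not given: they have to be found in the camera images.
- box_rim (a point): Open-topped grey metal box, fixed: 126 (x) by 66 (y) by 50 mm high outside, walls 4 mm. This point: centre of its opening at rim height, 50 mm above the desk; z up, x along the long side towards the end with two small coax connectors. Inside, 38 mm from the centre towards -x, stands the threaded boss.
- cover_seat (a point): Centre of the underside of the loose blue cover plate, 130 (x) by 70 (y) by 5 mm; x along the long side, z up. Seated, it coincides with box_rim and the axes agree (the plate overhangs the box by 2 mm). At the start it lies level, 36 mm above the desk, on a black U-shaped cradle.
- cover: The same cover with all it carries, about 0.5 kg; origin and axes as cover_seat. Four tapered corner pegs reach 9 mm below the plate, with 1.5 mm play inside the box walls. The captive thumbscrew stands 38 mm from the centre towards -x; its shank hangs up to 30 mm below the plate.
- cover_rib (a point): Yellow rib on the cover, by which it is carried: 30 (x) by 12 (y) by 18 mm high, rising from the plate's top. This point is its centre, 12 mm towards +x from the cover's centre, 14 mm above the plate's underside; axes as the cover. Pinch it across its 12 mm.
- wing: Orange thumbscrew wing: flat bar 44 (x) by 12 (y) by 22 mm high on the vertical screw axis, white dot at its +x end. Origin at its centre, 35 mm above the cover's underside plus screw_lift. Nothing on the cover but it stands above its lower edge. Between fingers about 2 mm slack it turns with them and is free to drop; gripped hard it sinks only as it slips or is let go.
- screw_lift (a joint): Height of the screw in the cover, m, up positive; it sinks by its own weight (0.1 kg). Off the box it hangs at -0.003. On the seated cover it first rides a ramp at 0.006 to 0.012: it rises when turned backward, then suddenly drops by 0.006 to about 0.006 where the thread starts. Forward from there it sinks 0.006 a turn, to about 0.
- screw (a joint): Turn of the screw in the cover, rad, forward (clockwise from above) positive; 0: wing's x along the cover's x. Starts at 0.6 to 2.2. On the seated cover the drop comes at about -0.2; one turn forward from there is about 6.1. Stops at -6.2 and 7.3. Turns with very little friction.
- phone: phone with a green case, 155 x 76 x 10 mm, bystander
- cutter: blue-handled pliers, 136 mm long, bystander
- driver: red screwdriver, 157 mm long, bystander
- spool: blue spool, 56 mm wide, 40 mm high, bystander
- mug: white and blue mug, 90 mm high, bystander
- heatsink: black finned heat sink, 40 x 45 x 24 mm, bystander
- tape: black roll of tape, 64 mm wide, 19 mm high, bystander
- pen: black pen, 140 mm long, bystander

How it is judged:
By the outcome, as a careful person would: the job done as asked, in the order asked, and still so for the second after the job is handed in, while the arm keeps its last pose, push and grip.
It also fails if it takes over 72 s, if anything falls off the work surface, if the arm or the gripper's body presses on something with over 40 N, if the wrist force passes 120 N, or if a joint passes its speed limit or range.

ROBOT

A 6-joint arm with a two-finger parallel gripper is mounted at the origin on a cart in front of the work surface, level with it; the furniture and walls round the work are solid. World frame = base frame: x ahead of the robot, y to its left, z up, the work surface at z = 0. Lengths are in m, angles in degrees, forces in N, time in s.
With the tool pointing down it reaches from about 0.25 to 0.725 m from the base axis. Payload 9.7 kg.
Tool frame: the origin (TCP) lies at the very end of the fingers, on their centre line; the grasp point (between the pads) lies grasp_offset behind it (grasp_offset is the distance from the TCP to the grasp point, in m); z points along the fingers, y is the line along which they close (so a half turn about z gives the same grasp; the last joint's range is limited). The gripper opens to 85 mm and grips with 20 to 120 N. Pads are 22 mm wide; open, the fingers measure 114 mm over their backs; the gripper's body (76 mm by 85 mm) begins 54 mm behind the grasp point. The pads swing forward as they close: fully open they stand 13 mm farther back than shut.
Start: joints at [66.291, 4.979, 10.078, 95.1, 0, 90], TCP at [0.221, 0.504, 0.231] pointing down, gripper open.
Joint ranges: [-179.16, 179.16], [-48.56, 103.87], [-65.8, 70.77], [-126.05, 130.52], [-82.76, 87.17], [-180, 180]. Speed limits (degrees/s): [127.2, 127.2, 147.25, 180, 180, 180].

INTERFACE

Orientations are given as [roll, pitch, yaw] about the fixed x, y, z axes, in that order (R = Rz(yaw) Ry(pitch) Rx(roll)).
In Python, from workcell import get_obs, camera, calibration, job_done, recognise, cut_out, mark_of, grasp_offset gives the robot as it stands.
- The arm moves only by the tool servo_tool, never from a script. Its argument "moves" is a list of rows, each a list of 3 entries, a list of its own where there are three numbers: the turn, a rotation vector about the tool's x, y, z in degrees, then the shift along the tool's x, y, z in m, then the opening in per cent of the stroke, from 0 (shut) to 100 (fully open). In form: [[[ax, ay, az], [x, y, z], claw], ...]. A call has 1 to 12 rows; each row shifts and turns the commanded pose from where the row before left it, along the tool's axes as they then stand; what a row does not reach is not made up. A row lasts 1/10 s, in which the tool goes at most 50 mm and 8.59 degrees, less where a joint would pass 70% of its speed; a pose out of reach is approached as far as the arm can. A call is refused whole if a number of a shift passes 0.05 or a number of a turn 8.59, either way. A call with a gripper value outside its range is refused whole. The fingers move at their own pace and stop on an object; "force" is the grip in N (left out, the last holds). Time passes only in rows, so rows that do not move let the fingers close. It gives the time, the measured TCP pose, the force, the opening and the grip force at its end, in the units of the state.
- get_obs(): the state, without advancing time (a new reading comes with each control period).
- camera(name): name is "side" or "top" or "wrist"; returns (picture, depth): 480x640x3 uint8, red, green, blue; 480x640 float32, m along the optical axis (not along the pixel's ray), 0 where there is no reading.
- calibration(name): a dict with "camera_matrix" (3x3 intrinsics, pixels), "R" (3x3) and "t" (3): a world point X has camera coordinates R X + t. Camera axes: x right, y down, z forward; pixel columns grow to the right and rows downward; lengths in m; the calibration is good to about 2 mm. The wrist camera is an equidistant fisheye: a pixel r from the principal point sees the ray r / f radians off the axis. A picture is of the moment at which its call begins: read the wrist's pose just before it. calibration takes no time and is no camera call; for the wrist camera it gives the pose at the moment of the call.
- job_done(): hands the job in; it is judged then, once.
Trained networks look in the newest picture that a camera, given by its name, has taken for a name from the list of things; names that differ only in an ending like _2 or _b are one class to them, and where a whole thing is asked for, a point or a joint stands for the part that bears it (a point fixed in the world has none). Each returns a list of dicts, best first, with "score" (0 to 1); they miss things now and then, are a little off and sometimes report something else, mostly with a low value. They report only what shows in the picture. A call takes as long as a camera call.
- recognise(name, camera): "xyz" ([x, y, z] in m, in the coordinates of the camera as it stood for that picture, good to about 4 mm: the middle of the surface that is visible of it).
- cut_out(name, camera): "mask" (480x640 bool, what is visible of it).
- mark_of(name, camera): "xyz" ([x, y, z] in m, in the coordinates of the camera as it stood for that picture, good to about 4 mm: a listed point, or the origin of a listed thing).
The state is a dict: "time": time; "q": joint angles; "qd": joint speeds; "joint_efforts": joint torques, N m; "ee_pos": TCP position; "tcp_rot": TCP orientation; "wrist_force": force on the tool from outside, world axes, zero at the start; "torque": the same for the moment, N m; "opening": finger opening in m; "grasp_force": force on a finger pad.
Only numpy, scipy, OpenCV 4.12 (cv2) and the standard library are available. Lean on these libraries where they do the work, as an engineer would, in place of code of your own. Each camera call takes 0.05 s, during which the arm holds its last target. There are 200 camera calls.

## Working session

There is one attempt and no reset: what is moved stays moved. The work goes in short steps, Python scripts to look and compute and a tool call to move; the robot and the scene stay as the last step left them, time stands still between calls to the robot, and variables do not carry over. Pictures are saved under pics/ and viewed, at most 10 in all, crops included, and the job is handed in when it is done.

Besides the shell and the picture viewer there is one more tool, called after "Emit:" as name(argument=value, ...) on one line, values as JSON. servo_tool: Moves the arm, as the interface text tells. Its arguments: {"type":"object","properties":{"moves":{"type":"array"},"force":{"type":"number"}},"required":["moves"]}

```bash
mkdir -p pics; ls
cat > h.py <<'E'
import numpy as np, cv2
from workcell import *
from scipy.spatial.transform import Rotation as Ro
def shot(n):
    c=calibration(n); p,d=camera(n); return c,p,d
def w(c,x): return np.asarray(c["R"]).T@(np.asarray(x)-np.asarray(c["t"]))
def save(p,f): cv2.imwrite(f,cv2.cvtColor(p,cv2.COLOR_RGB2BGR))
def cloud(c,d,m):
    v,u=np.nonzero(m&(d>0)); z=d[v,u]; K=np.asarray(c["camera_matrix"])
    P=np.c_[(u-K[0,2])/K[0,0]*z,(v-K[1,2])/K[1,1]*z,z]
    return (P-np.asarray(c["t"]))@np.asarray(c["R"])
E
python3 - <<'E'
from h import *
o=get_obs(); print({k:np.round(v,3).tolist() for k,v in o.items()}, grasp_offset)
for n in("top","side"):
    c,p,d=shot(n); save(p,f"pics/{n}0.png"); print(n,np.round(c["R"],2).tolist(),np.round(c["t"],3))
    for k in("box_rim","cover_seat","cover_rib","wing","cover"):
        print(n,k,[(np.round(w(c,r["xyz"]),4).tolist(),round(r["score"],2)) for r in mark_of(k,n)[:2]])
    m=cut_out("cover_rib",n); m=cut_out("wing",n)
    for r in m[:1]:
        P=cloud(c,d,r["mask"]); print(n,"wingmask",len(P),np.round(np.median(P,0),4),np.round(np.percentile(P,97,axis=0),4),r["score"])
E
```

```text
pics
{'time': 0.0, 'q': [66.292, 5.013, 10.032, 95.1, -0.001, 90.001], 'qd': [-0.063, 0.011, 0.04, -0.077, 0.003, 0.01], 'joint_efforts': [-0.001, -52.038, 46.482, 0.016, -0.0, 0.0], 'ee_pos': [0.221, 0.503, 0.231], 'tcp_rot': [-179.919, 0.001, 156.291], 'wrist_force': [-0.105, 0.752, -0.636], 'torque': [-0.014, 0.0, 0.012], 'grasp_force': 0.0, 'opening': 0.085} 0.0187
top [[-0.01, -1.0, 0.02], [-0.99, 0.01, -0.13], [0.13, -0.02, -0.99]] [0.03  0.535 1.154]
top box_rim [([0.4931, -0.1909, 0.0498], 0.69), ([0.4777, 0.2554, 0.0501], 0.6)]
top cover_seat [([0.459, 0.2602, 0.0369], 0.83)]
top cover_rib []
top wing [([0.428, 0.2732, 0.0631], 0.38)]
top cover [([0.4657, 0.2635, 0.0388], 0.57)]
top wingmask 64 [0.4279 0.2696 0.0777] [0.4424 0.2846 0.0807] 0.58
side [[-0.61, 0.79, -0.0], [0.68, 0.52, -0.51], [-0.41, -0.31, -0.86]] [ 0.301 -0.351  1.877]
side box_rim [([0.493, -0.1948, 0.0497], 0.93)]
side cover_seat [([0.4633, 0.2597, 0.0321], 0.89), ([0.6291, -0.383, 0.0018], 0.49)]
side cover_rib [([0.4767, 0.2545, 0.0513], 0.63)]
side wing [([0.4311, 0.2759, 0.0674], 0.48)]
side cover [([0.4662, 0.2572, 0.0359], 0.78), ([0.4075, 0.0738, -0.0036], 0.44)]
side wingmask 61 [0.4355 0.273  0.0758] [0.4504 0.2888 0.0823] 0.57
```

Run:
```python
from h import *
a=cv2.imread("pics/top0.png"); b=cv2.imread("pics/side0.png")
cv2.imwrite("pics/both0.png",np.vstack([np.hstack([cv2.resize(a,(400,300)),cv2.resize(b,(400,300))])]))
c=calibration("top")
for n,X in(("top",[(.46,.26,.04),(.493,-.192,.05)]),("side",[(.46,.26,.04),(.493,-.192,.05)])):
    c=calibration(n);K=np.asarray(c["camera_matrix"])
    for x in X:
        q=K@(np.asarray(c["R"])@x+np.asarray(c["t"])); print(n,x,q[:2]/q[2], K[0,0]/q[2])
```

```text
top (0.46, 0.26, 0.04) [226.08357184 270.83969678] 379.0178201991721
top (0.493, -0.192, 0.05) [396.95509651 256.27202264] 377.5443943355992
side (0.46, 0.26, 0.04) [392.65866118 262.6369202 ] 325.26805211880475
side (0.493, -0.192, 0.05) [272.96237219 194.64281345] 302.41296900197574
```

View pics/top0.png

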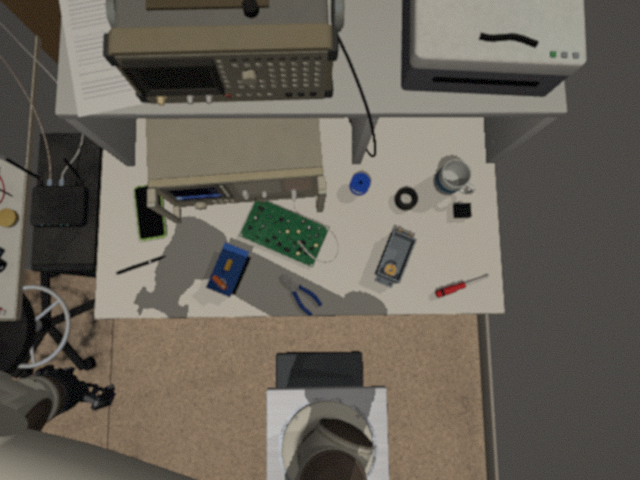

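View pics/side0.png

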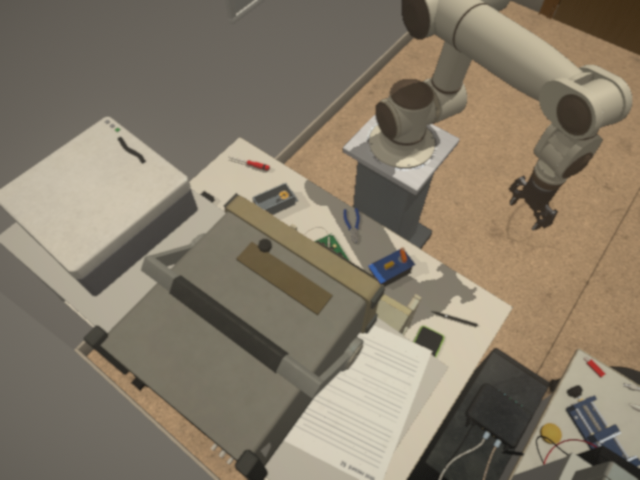

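The top view shows the cover near (229,269), with its orange wing at (220,284) and yellow rib at (233,263). The box is at (396,256), its boss at (390,268). The mug, tape, spool and heat sink are well beyond the box. I'll go closer and use the wrist camera.

Emit:
servo_tool(moves=[[[0,0,0],[-0.036,-0.0165,-0.003],100],[[0,0,0],[-0.036,-0.0165,-0.003],100],[[0,0,0],[-0.036,-0.0165,-0.003],100],[[0,0,0],[-0.036,-0.0165,-0.003],100],[[0,0,0],[-0.036,-0.0165,-0.003],100],[[0,0,0],[-0.036,-0.0165,-0.003],100],[[0,0,0],[-0.036,-0.0165,-0.003],100],[[0,0,0],[-0.036,-0.0165,-0.003],100],[[0,0,8.5],[0,0,0],100],[[0,0,8.5],[0,0,0],100],[[0,0,8.5],[0,0,0],100],[[0,0,8.5],[0,0,0],100]])

```text
time: 2.0
ee_pos: [0.4319, 0.2667, 0.2553]
tcp_rot: [180.0, -0.0, 121.9]
wrist_force: [-0.7, 0.7, 0.2]
opening: 0.0856
grasp_force: 0.0
```

Emit:
servo_tool(moves=[[[0,0,8.5],[0,0,0],100],[[0,0,8.5],[0,0,0],100],[[0,0,8.5],[0,0,0],100],[[0,0,8.5],[0,0,0],100],[[0,0,8.5],[0,0,0],100],[[0,0,8.5],[0,0,0],100],[[0,0,8.5],[0,0,0],100],[[0,0,8.5],[0,0,0],100],[[0,0,8.5],[0,0,0],100],[[0,0,8.5],[0,0,0],100],[[0,0,8.5],[0,0,0],100],[[0,0,8.5],[0,0,0],100]])

```text
time: 3.2
ee_pos: [0.4542, 0.2212, 0.2552]
tcp_rot: [-177.7, 0.1, 24.8]
wrist_force: [0.4, 0.4, -0.4]
opening: 0.0852
grasp_force: 0.0
```

Emit:
servo_tool(moves=[[[0,0,8.5],[0,0,0],100],[[0,0,8.5],[0,0,0],100],[[0,0,8.5],[0,0,0],100],[[0,0,8.5],[0,0,0],100],[[0,0,6],[0,0,0],100],[[0,0,0],[0,0,0],100]])

```text
time: 3.8
ee_pos: [0.4839, 0.0388, 0.2554]
tcp_rot: [-170.6, 4.0, -0.9]
wrist_force: [-0.3, 0.4, 1.0]
opening: 0.0854
grasp_force: 0.0
```

```bash
cat >> h.py <<'E'
def tool():
    o=get_obs(); return Ro.from_euler("xyz",o["tcp_rot"],degrees=True).as_matrix(), np.array(o["ee_pos"]), o
def ray(c,uv):   # world ray directions, equidistant fisheye
    K=np.asarray(c["camera_matrix"]); q=(np.atleast_2d(uv)-K[:2,2])/[K[0,0],K[1,1]]
    r=np.linalg.norm(q,axis=1,keepdims=True); s=np.sinc(r/np.pi)
    return np.c_[q*s,np.cos(r)]@np.asarray(c["R"])
def eye(c): return -np.asarray(c["R"]).T@np.asarray(c["t"])
def onplane(c,uv,z):
    e=eye(c); d=ray(c,uv); return e+d*((z-e[2])/d[:,2:])
def look(names,f):
    c,p,d=shot("wrist"); save(p,f)
    R,t,o=tool(); print("t",o["time"],"tcp",t.round(4),o["tcp_rot"],"q",np.round(o["q"],1),"eye_tool",(R.T@(eye(c)-t)).round(4))
    for k in names:
        print(k,[(np.round(w(c,r["xyz"]),4).tolist(),round(r["score"],2)) for r in mark_of(k,"wrist")[:2]])
    return c,p,d
E
python3 - <<'E'
from h import *
look(["cover_seat","cover_rib","wing","box_rim"],"pics/w1.png")
E
```

```text
t 3.85 tcp [0.4839 0.0402 0.2555] [-170.60367704    3.93547665   -0.6883377 ] q [ -0.7   0.3   7.4 101.    9.4 179.9] eye_tool [ 0.0795  0.0014 -0.1435]
cover_seat [([0.4632, 0.2577, 0.0361], 0.6)]
cover_rib [([0.4824, 0.2534, 0.0498], 0.94)]
wing [([0.4303, 0.2749, 0.0667], 0.79)]
box_rim [([0.4957, -0.1909, 0.0509], 0.87)]
```

View pics/w1.png

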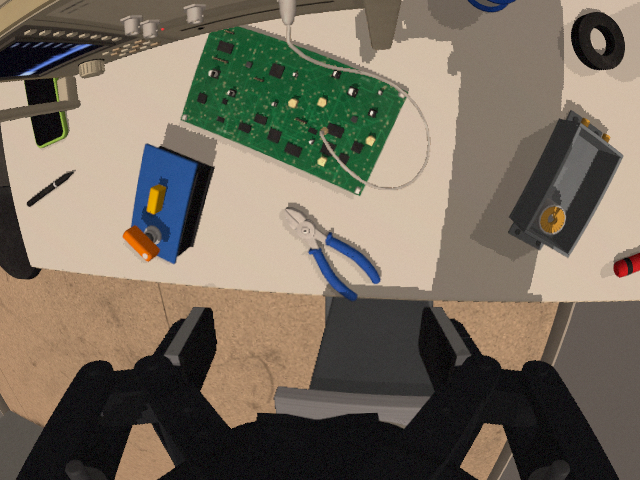

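The wrist view shows the cover at left (centre about (170,200), rib (157,197), wing (141,243)). The box is at right, with coax ends at (585,122)/(608,137) and its boss at (552,219). The PCB and pliers lie between them. The sixth joint hit its limit, because yaw equals q1+180-q6, so I'll turn back to yaw of about 158.

```bash
cat >> h.py <<'E'
def rel(xyz,yaw):
    R,t,o=tool(); T=Ro.from_euler("xyz",[180,0,yaw],degrees=True).as_matrix()
    print("now",t.round(4),np.round(o["tcp_rot"],2),"F",np.round(o["wrist_force"],1),"open",round(o["opening"],4),"gf",round(o["grasp_force"],1),"t",o["time"])
    print(" rotvec(now axes)",np.degrees(Ro.from_matrix(R.T@T).as_rotvec()).round(2),"shift now-axes",(R.T@(xyz-t)).round(4),"shift target-axes",(T.T@(xyz-t)).round(4))
E
python3 - <<'E'
from h import *
rel(np.array([.484,.04,.255]),-1); rel(np.array([.485,.255,.25]),158)
E
```

```text
now [0.4837 0.0427 0.2557] [-170.6     3.9    -0.39] F [-0.4 -0.1 -0.1] open 0.0853 gf 0.0 t 4.05
 rotvec(now axes) [-9.37  3.95  0.29] shift now-axes [0.0003 0.0028 0.0002] shift target-axes [0.0003 0.0027 0.0007]
now [0.4837 0.0427 0.2557] [-170.6     3.9    -0.39] F [-0.4 -0.1 -0.1] open 0.0853 gf 0.0 t 4.05
 rotvec(now axes) [  -7.87  -11.97 -158.15] shift now-axes [ 2.000e-04 -2.085e-01  4.030e-02] shift target-axes [0.0783 0.1973 0.0057]
```

Emit:
servo_tool(moves=[[[-0.41,-0.63,-8.32],[0,0,0],100],[[-0.41,-0.63,-8.32],[0,0,0],100],[[-0.41,-0.63,-8.32],[0,0,0],100],[[-0.41,-0.63,-8.32],[0,0,0],100],[[-0.41,-0.63,-8.32],[0,0,0],100],[[-0.41,-0.63,-8.32],[0,0,0],100],[[-0.41,-0.63,-8.32],[0,0,0],100],[[-0.41,-0.63,-8.32],[0,0,0],100],[[-0.41,-0.63,-8.32],[0,0,0],100],[[-0.41,-0.63,-8.32],[0,0,0],100],[[-0.41,-0.63,-8.32],[0,0,0],100],[[-0.41,-0.63,-8.32],[0,0,0],100]])

```text
time: 5.25
ee_pos: [0.4837, 0.0431, 0.2556]
tcp_rot: [-175.5, -2.4, 99.9]
wrist_force: [0.4, -0.6, 0.1]
opening: 0.0851
grasp_force: 0.0
```

Emit:
servo_tool(moves=[[[-0.41,-0.63,-8.32],[0,0,0],100],[[-0.41,-0.63,-8.32],[0,0,0],100],[[-0.41,-0.63,-8.32],[0,0,0],100],[[-0.41,-0.63,-8.32],[0,0,0],100],[[-0.41,-0.63,-8.32],[0,0,0],100],[[-0.41,-0.63,-8.32],[0,0,0],100],[[-0.41,-0.63,-8.32],[0,0,0],100],[[0,0,0],[0,0,0],100],[[0,0,0],[0,0,0],100]])

```text
time: 6.15
ee_pos: [0.4836, 0.0426, 0.2557]
tcp_rot: [-180.0, -0.1, 157.7]
wrist_force: [0.1, 0.2, 0.0]
opening: 0.0857
grasp_force: 0.0
```

Run:
```python
from h import *
rel(np.array([.485,.255,.25]),158)
```

```text
now [0.4836 0.0426 0.2557] [-1.7997e+02 -7.0000e-02  1.5766e+02] F [0.1 0.2 0. ] open 0.0857 gf 0.0 t 6.15
 rotvec(now axes) [-0.03 -0.07 -0.34] shift now-axes [0.0794 0.197  0.0057] shift target-axes [0.0783 0.1975 0.0057]
```

```bash
cat >> h.py <<'E'
def rectof(c,name,z,cam="wrist"):
    m=cut_out(name,cam)
    for r in m[:1]:
        M=r["mask"].astype(np.uint8); v,u=np.nonzero(M)
        P=onplane(c,np.c_[u,v],z)[:,:2]
        (a,b),(l,s),g=cv2.minAreaRect((P*1000).astype(np.float32))
        if l<s: l,s,g=s,l,g+90
        print(name,"rect mm",round(a,1),round(b,1),"size",round(l,1),round(s,1),"ang",round(g,1),round(r["score"],2))
E
python3 - <<'E'
from h import *
c,p,d=look(["cover_seat","cover_rib","wing","box_rim"],"pics/w2.png")
rectof(c,"cover_rib",.059);rectof(c,"wing",.08)
E
```

```text
t 6.2 tcp [0.4837 0.0424 0.2556] [-1.79968132e+02 -7.65777104e-02  1.57664233e+02] q [ 5.  -3.1  4.6 97.8  0.  27.3] eye_tool [ 0.0795  0.0003 -0.1435]
cover_seat [([0.4606, 0.2609, 0.0356], 0.82)]
cover_rib [([0.4786, 0.2534, 0.0512], 0.61)]
wing [([0.4283, 0.2758, 0.067], 0.84), ([0.7005, -0.1068, 0.0043], 0.45)]
box_rim [([0.492, -0.1908, 0.0522], 0.57), ([0.6287, 0.4811, 0.0041], 0.47)]
cover_rib rect mm 636.6 -167.5 size 29.0 12.8 ang 131.2 0.51
wing rect mm 430.2 267.6 size 49.6 18.3 ang 43.5 0.96
```

Emit:
servo_tool(moves=[[[0,0,0],[0.016,0.0395,0],100],[[0,0,0],[0.016,0.0395,0],100],[[0,0,0],[0.016,0.0395,0],100],[[0,0,0],[0.016,0.0395,0],100],[[0,0,0],[0.016,0.0395,0],100],[[0,0,0],[0,0,0],100],[[0,0,0],[0,0,0],100]])

```text
time: 7.2
ee_pos: [0.484, 0.2556, 0.2551]
tcp_rot: [-179.9, -0.1, 157.9]
wrist_force: [0.7, -0.4, -0.0]
opening: 0.0853
grasp_force: 0.0
```

Run:
```python
from h import *
c,p,d=look(["cover_seat","cover_rib","wing","box_rim"],"pics/w3.png")
rectof(c,"cover_rib",.059);rectof(c,"wing",.08)
a=cv2.imread("pics/w2.png"); b=cv2.imread("pics/w3.png")
cv2.imwrite("pics/w23.png",np.hstack([cv2.resize(a,(400,300)),cv2.resize(b,(400,300))]))
```

```text
t 7.25 tcp [0.4842 0.2548 0.2554] [-1.79936424e+02 -8.68608161e-02  1.57832430e+02] q [27.7  5.3 13.1 97.9  0.  49.9] eye_tool [ 0.0797  0.0009 -0.1431]
cover_seat [([0.4629, 0.2598, 0.0341], 0.87)]
cover_rib [([0.4802, 0.2549, 0.05], 0.72)]
wing [([0.4287, 0.277, 0.0673], 0.59)]
box_rim [([0.4943, -0.1873, 0.0482], 0.57)]
cover_rib rect mm 463.3 261.0 size 125.4 68.5 ang 157.2 0.95
wing rect mm 430.3 274.3 size 42.9 13.1 ang 44.5 0.71
```

View pics/w23.png

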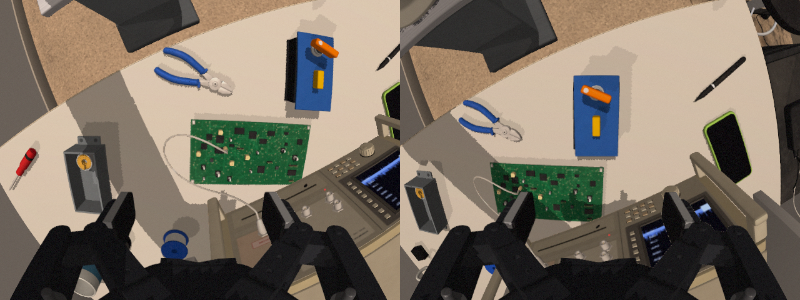

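```bash
cat >> h.py <<'E'
def posecam(tcp,rot,save_rel=False):
    """calibration dict of wrist camera for a recorded tool pose"""
    c=calibration("wrist"); R,t,o=tool(); Rc=np.asarray(c["R"]).T
    A=R.T@Rc; e=R.T@(eye(c)-t)
    R2=Ro.from_euler("xyz",rot,degrees=True).as_matrix(); Rw=R2@A; ew=np.asarray(tcp)+R2@e
    return {"camera_matrix":c["camera_matrix"],"R":Rw.T,"t":-Rw.T@ew}
def proj(c,X):
    K=np.asarray(c["camera_matrix"]); P=X@np.asarray(c["R"]).T+np.asarray(c["t"])
    r=np.linalg.norm(P[:,:2],axis=1); th=np.arctan2(r,P[:,2])
    return P[:,:2]/np.maximum(r,1e-9)[:,None]*th[:,None]*[K[0,0],K[1,1]]+K[:2,2]
def ortho(c,img,cx,cy,z,yaw,L=.17,W=.12,s=.0005):
    """bird's-eye patch; columns along box x (yaw), rows along -y"""
    n,m=int(W/s),int(L/s); u,v=np.meshgrid((np.arange(m)+.5)*s-L/2,W/2-(np.arange(n)+.5)*s)
    y=np.radians(yaw); X=np.c_[(cx+u*np.cos(y)-v*np.sin(y)).ravel(),(cy+u*np.sin(y)+v*np.cos(y)).ravel(),np.full(u.size,z)]
    q=proj(c,X).reshape(n,m,2).astype(np.float32)
    return cv2.remap(img,q[...,0],q[...,1],cv2.INTER_LINEAR)
E
python3 - <<'E'
from h import *
c1=posecam([.4839,.0402,.2555],[-170.604,3.935,-.688]); c2=posecam([.4837,.0424,.2556],[-179.968,-.077,157.664]); c3=posecam([.4842,.2548,.2554],[-179.936,-.087,157.832])
I=[cv2.imread(f"pics/w{i}.png") for i in(1,2,3)]
# yellow rib triangulation
ys=[]
for c,im in zip((c1,c2,c3),I):
    q=proj(c,np.array([[.48,.2545,.059]]))[0]
    h=cv2.cvtColor(im,cv2.COLOR_BGR2HSV); m=cv2.inRange(h,(20,120,110),(34,255,255))
    v,u=np.nonzero(m); k=np.hypot(u-q[0],v-q[1])<25; ys.append((u[k].mean(),v[k].mean())); print(q.round(1),np.round(ys[-1],1),k.sum())
def tri(cs,uv):
    A=np.zeros((3,3));b=np.zeros(3)
    for c,x in zip(cs,uv):
        d=ray(c,x)[0]; M=np.eye(3)-np.outer(d,d); A+=M;b+=M@eye(c)
    return np.linalg.solve(A,b)
print("rib",tri((c1,c2,c3),ys),tri((c2,c3),ys[1:]),tri((c1,c3),[ys[0],ys[2]]))
P=[cv2.copyMakeBorder(ortho(c,im,*a),0,2,0,2,cv2.BORDER_CONSTANT) for c,im,a in((c1,I[0],(.494,-.191,.05,-25)),(c2,I[1],(.494,-.191,.05,-25)),(c3,I[2],(.462,.260,.041,-22.5)),(c2,I[1],(.462,.260,.041,-22.5)))]
cv2.imwrite("pics/orth.png",np.vstack([np.hstack(P[:2]),np.hstack(P[2:])]))
E
```

```text
[152.5 198.1] [153.8 198.3] 267
[513.6 130. ] [511.9 126.7] 297
[315.2 205.3] [313.5 201.3] 382
rib [0.4774541  0.2549978  0.05533313] [0.47640021 0.25433944 0.05748355] [0.47771051 0.25474553 0.05521016]
```

View pics/orth.png

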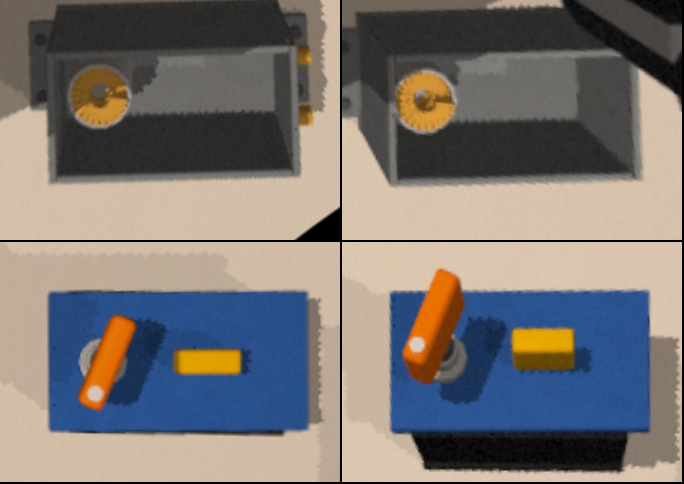

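The rectified patches show a clean rectangle for the cover: cover edges at columns 49–308 and rows 50–189 in both views, so its height and yaw of -22.5° agree. The white dot sits at about 113° clockwise, so the screw starts near 1.97 rad. The box rim is tilted about 1.6° from the assumed -25°, so I'll fit the rim numerically.

```bash
cat >> h.py <<'E'
from scipy.optimize import differential_evolution
def fitrect(views,z,rects,x0,span=(.006,.006,3)):
    gs=[]
    for c,im in views:
        g=cv2.GaussianBlur(im,(0,0),.7).astype(np.float32)
        gx=cv2.Sobel(g,cv2.CV_32F,1,0);gy=cv2.Sobel(g,cv2.CV_32F,0,1)
        gs.append((c,np.minimum(np.hypot(gx,gy).max(2),120)))
    L=[]
    for l,s in rects:
        a=np.linspace(-.48,.48,80)
        L+=[np.c_[a*l,0*a+s/2],np.c_[a*l,0*a-s/2],np.c_[0*a+l/2,a*s],np.c_[0*a-l/2,a*s]]
    L=np.vstack(L)
    def f(p):
        y=np.radians(p[2]); X=np.c_[p[0]+L[:,0]*np.cos(y)-L[:,1]*np.sin(y),p[1]+L[:,0]*np.sin(y)+L[:,1]*np.cos(y),np.full(len(L),z)]
        return -sum(cv2.remap(g,proj(c,X).astype(np.float32)[None],None,cv2.INTER_LINEAR).mean() for c,g in gs)
    r=differential_evolution(f,[(a-b,a+b) for a,b in zip(x0,span)],seed=0,tol=1e-6)
    print("fit",r.x.round(4),"score",round(-r.fun/len(gs),1)); return r.x
E
python3 - <<'E'
from h import *
c1=posecam([.4839,.0402,.2555],[-170.604,3.935,-.688]); c2=posecam([.4837,.0424,.2556],[-179.968,-.077,157.664]); c3=posecam([.4842,.2548,.2554],[-179.936,-.087,157.832])
I=[cv2.imread(f"pics/w{i}.png") for i in(1,2,3)]
B=[(.126,.066),(.118,.058)];C=[(.130,.070)]
for z in(.046,.05,.054):
  print("box z",z); fitrect([(c1,I[0]),(c2,I[1])],z,B,[.494,-.191,-23.5])
for v in(0,1): fitrect([((c1,c2)[v],I[v])],.05,B,[.494,-.191,-23.5])
print("cover")
for z in (.037,.041,.045): fitrect([(c2,I[1]),(c3,I[2])],z,C,[.466,.258,-22.5])
fitrect([(c3,I[2])],.041,C,[.466,.258,-22.5])
rel(np.array([.477,.2538,.10]),157.5)
E
```

```text
box z 0.046
fit [  0.4962  -0.1926 -23.2398] score 97.5
box z 0.05
fit [  0.4962  -0.19   -23.4366] score 100.5
box z 0.054
fit [  0.496   -0.1872 -23.3787] score 95.2
fit [  0.4966  -0.1895 -23.2026] score 99.3
fit [  0.4957  -0.1908 -23.5905] score 105.9
cover
fit [  0.4667   0.2592 -22.1793] score 117.5
fit [  0.4654   0.2586 -22.6743] score 119.4
fit [  0.4655   0.2579 -22.3527] score 118.6
fit [  0.4657   0.2585 -22.3962] score 120.0
now [0.4844 0.2541 0.2559] [-1.7999e+02 -6.0000e-02  1.5774e+02] F [ 0.2 -0.8 -0.3] open 0.0851 gf 0.0 t 7.55
 rotvec(now axes) [-0.01 -0.06  0.24] shift now-axes [ 0.0066 -0.003   0.1559] shift target-axes [ 0.0067 -0.0031  0.1559]
```

Emit:
servo_tool(moves=[[[0,0,0.2],[0.0035,-0.0015,0.04],60],[[0,0,0],[0.0035,-0.0015,0.04],60],[[0,0,0],[0,0,0.04],60],[[0,0,0],[0,0,0.03],60],[[0,0,0],[0,0,0.02],60],[[0,0,0],[0,0,0.01],60],[[0,0,0],[0,0,0],60],[[0,0,0],[0,0,0],60]])

```text
time: 8.35
ee_pos: [0.4769, 0.2549, 0.0768]
tcp_rot: [180.0, -0.0, 157.6]
wrist_force: [-0.4, -0.7, -0.5]
opening: 0.0512
grasp_force: 0.0
```

Run:
```python
from h import *
c,p,d=look([],"pics/w4.png"); rel(np.array([.4767,.2540,.043]),157.5)
```

```text
t 8.4 tcp [0.4771 0.255  0.0771] [1.79936306e+02 2.98890857e-03 1.57610907e+02] q [28.1  3.5 -8.5 77.9  0.  50.5] eye_tool [ 7.930e-02  1.000e-04 -1.431e-01]
now [0.4771 0.255  0.0771] [179.94   0.   157.61] F [0.  0.4 0.3] open 0.0513 gf 0.0 t 8.4
 rotvec(now axes) [0.06 0.   0.11] shift now-axes [-0.     -0.0011  0.0341] shift target-axes [-0.     -0.0011  0.0341]
```

View pics/w4.png

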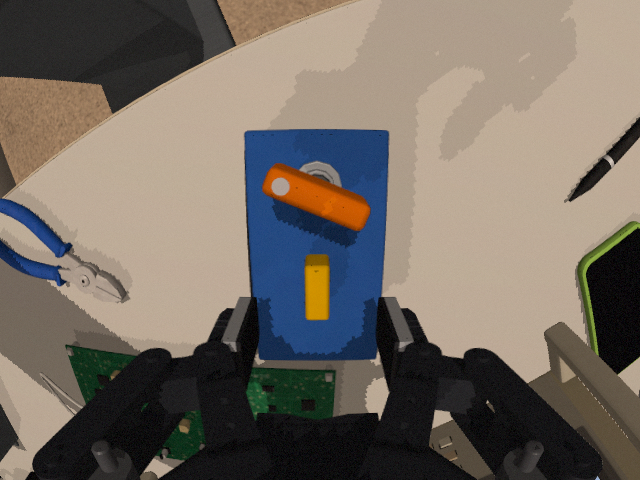

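The rib, at (317,288), is centred between the pads at 257 and 380 and parallel to them. I'll go down and close.

Emit:
servo_tool(moves=[[[0,0,0.1],[0,-0.0008,0.015],60],[[0,0,0],[0,0,0.013],60],[[0,0,0],[0,0,0.0055],60],[[0,0,0],[0,0,0],60],[[0,0,0],[0,0,0],0],[[0,0,0],[0,0,0],0],[[0,0,0],[0,0,0],0],[[0,0,0],[0,0,0],0],[[0,0,0],[0,0,0],0],[[0,0,0],[0,0,0],0]], force=100)

```text
time: 9.4
ee_pos: [0.4763, 0.2543, 0.043]
tcp_rot: [180.0, -0.0, 157.5]
wrist_force: [-2.8, -0.5, 5.7]
opening: 0.0098
grasp_force: 99.0
```

Run:
```python
from h import *
rel(np.array([.4767,.2540,.043]),157.5)
```

```text
now [0.4763 0.2543 0.043 ] [ 1.7997e+02 -3.0000e-02  1.5752e+02] F [-2.8 -0.5  5.7] open 0.0098 gf 99.0 t 9.4
 rotvec(now axes) [ 0.03 -0.03  0.02] shift now-axes [-0.0004 -0.0001 -0.    ] shift target-axes [-0.0004 -0.0001 -0.    ]
```

Emit:
servo_tool(moves=[[[0,0,0],[0,0,-0.005],0],[[0,0,0],[0,0,-0.01],0],[[0,0,0],[0,0,-0.015],0],[[0,0,0],[0,0,-0.02],0],[[0,0,0],[0,0,-0.02],0],[[0,0,0],[0,0,-0.02],0],[[0,0,0],[0,0,-0.015],0],[[0,0,0],[0,0,-0.01],0],[[0,0,0],[0,0,-0.005],0],[[0,0,0],[0,0,0],0]])

```text
time: 10.4
ee_pos: [0.4763, 0.2541, 0.1624]
tcp_rot: [-180.0, -0.1, 157.5]
wrist_force: [0.5, -0.5, -5.9]
opening: 0.0094
grasp_force: 97.9
```

Run:
```python
from h import *
c,p,d=look(["wing","cover_rib"],"pics/w5.png"); rel(np.array([.507,-.195,.17]),156.6)
x=fitrect([(c,cv2.imread("pics/w5.png"))],tool()[1][2]-.002,[(.13,.07)],[.4656,.2586,-22.5])
```

```text
t 10.45 tcp [0.4761 0.254  0.1617] [-1.79948027e+02 -9.09882602e-02  1.57522855e+02] q [28.1  2.8  0.1 87.4  0.  50.5] eye_tool [ 0.0792  0.0003 -0.144 ]
wing [([0.4296, 0.2717, 0.1863], 0.72)]
cover_rib [([0.481, 0.2552, 0.1696], 0.7)]
now [0.4758 0.2539 0.1611] [-1.7990e+02 -1.3000e-01  1.5752e+02] F [-0.4  0.2 -6.2] open 0.0092 gf 97.9 t 10.55
 rotvec(now axes) [-0.1  -0.13  0.92] shift now-axes [-0.2004 -0.4029 -0.0086] shift target-axes [-0.2069 -0.3996 -0.0089]
fit [  0.4661   0.2585 -22.5185] score 90.2
```

View pics/w5.png

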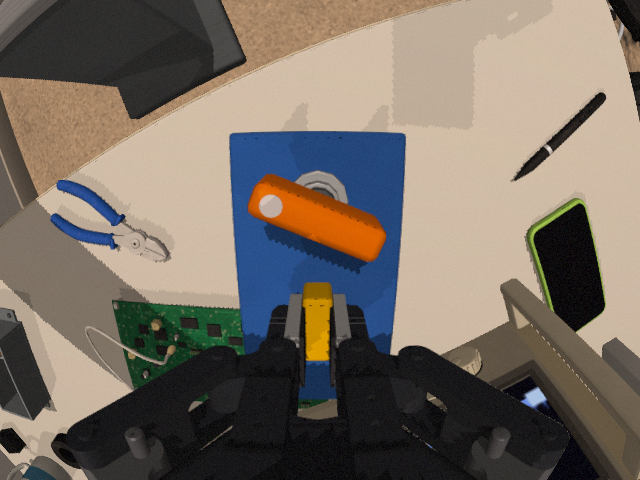

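The cover hangs level in the pads and is seen at (318,250), with the wing dot at (270,206). I'll carry it most of the way and refit the box from there.

Emit:
servo_tool(moves=[[[0,0,0.1],[-0.008,-0.016,-0.002],0],[[0,0,0.1],[-0.016,-0.031,-0.002],0],[[0,0,0.1],[-0.018,-0.036,-0.003],0],[[0,0,0.1],[-0.018,-0.036,0],0],[[0,0,0.1],[-0.018,-0.036,0],0],[[0,0,0.1],[-0.018,-0.036,0],0],[[0,0,0.1],[-0.014,-0.028,0],0],[[0,0,0.1],[-0.01,-0.02,0],0],[[0,0,0.1],[-0.004,-0.008,0],0],[[0,0,0],[0,0,0],0],[[0,0,0],[0,0,0],0]])

```text
time: 11.65
ee_pos: [0.4944, -0.0211, 0.1687]
tcp_rot: [-180.0, -0.1, 156.6]
wrist_force: [-0.3, 1.0, -6.2]
opening: 0.0094
grasp_force: 98.4
```

Run:
```python
from h import *
c,p,d=look(["box_rim"],"pics/w6.png"); im=cv2.imread("pics/w6.png")
B=[(.126,.066),(.118,.058)]
x=fitrect([(c,im)],.05,B,[.496,-.19,-23.4])
c2=posecam([.4837,.0424,.2556],[-179.968,-.077,157.664])
fitrect([(c,im),(c2,cv2.imread("pics/w2.png"))],.05,B,[.496,-.19,-23.4])
cv2.imwrite("pics/o6.png",np.hstack([ortho(c,im,*x[:2],.05,x[2])]+[cv2.resize(im,(320,240))]))
rel(np.array([.5064,-.1945,.17]),156.6)
```

```text
t 11.7 tcp [ 0.4945 -0.0208  0.1688] [-1.79981694e+02 -1.02968572e-01  1.56671573e+02] q [-2.4 -3.3 -5.2 88.2  0.  20.9] eye_tool [ 0.0792  0.     -0.1433]
box_rim [([0.4946, -0.19, 0.0502], 0.85), ([0.4048, 0.0708, 0.0003], 0.52)]
fit [  0.4957  -0.1906 -23.4094] score 105.5
fit [  0.4957  -0.1907 -23.5055] score 105.6
now [ 0.4945 -0.0207  0.1689] [-1.7998e+02 -1.0000e-01  1.5670e+02] F [-0.5  0.8 -6.1] open 0.0093 gf 98.4 t 11.75
 rotvec(now axes) [-0.02 -0.1   0.1 ] shift now-axes [-0.0797 -0.1549 -0.0012] shift target-axes [-0.0799 -0.1548 -0.0011]
```

View pics/o6.png

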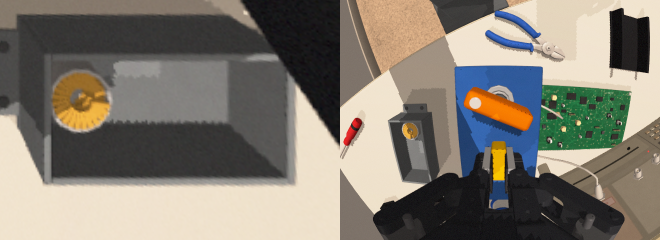

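Emit:
servo_tool(moves=[[[0,0,0.1],[-0.008,-0.0155,0],0],[[0,0,0],[-0.016,-0.031,0],0],[[0,0,0],[-0.018,-0.035,0],0],[[0,0,0],[-0.018,-0.035,0],0],[[0,0,0],[-0.012,-0.023,0],0],[[0,0,0],[-0.006,-0.012,0],0],[[0,0,0],[-0.002,-0.004,0.01],0],[[0,0,0],[0,0,0.02],0],[[0,0,0],[0,0,0.02],0],[[0,0,0],[0,0,0.02],0],[[0,0,0],[0,0,0.008],0],[[0,0,0],[0,0,0],0]])

```text
time: 12.95
ee_pos: [0.5053, -0.1948, 0.0896]
tcp_rot: [-180.0, -0.2, 156.6]
wrist_force: [0.2, -0.2, -5.3]
opening: 0.0093
grasp_force: 98.5
```

Run:
```python
from h import *
c,p,d=look([],"pics/w7.png"); im=cv2.imread("pics/w7.png")
R,t,o=tool()
fitrect([(c,im)],t[2]-.002,[(.13,.07)],[.4958,-.1906,-23.4])
rel(np.array([.5062,-.1951,.057]),156.55)
```

```text
t 13.0 tcp [ 0.5058 -0.1953  0.0909] [-1.79979574e+02 -1.19160017e-01  1.56588829e+02] q [-21.1   3.6  -6.9  79.6  -0.    2.3] eye_tool [ 0.0797  0.0004 -0.1422]
fit [  0.4945  -0.1899 -23.3487] score 86.6
now [ 0.5058 -0.1953  0.0909] [-1.7998e+02 -1.2000e-01  1.5659e+02] F [-0.3 -0.2 -5.5] open 0.0093 gf 98.5 t 13.0
 rotvec(now axes) [-0.02 -0.12  0.04] shift now-axes [-0.0003  0.0003  0.0339] shift target-axes [-0.0003  0.0003  0.0339]
```

View pics/w7.png

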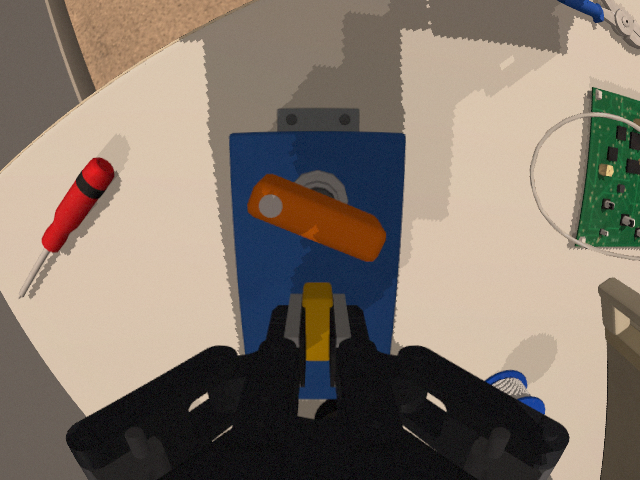

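Emit:
servo_tool(moves=[[[0,0,0],[-0.0005,0.0003,0.008],0],[[0,0,0],[0,0,0.008],0],[[0,0,0],[0,0,0.004],0],[[0,0,0],[0,0,0.003],0],[[0,0,0],[0,0,0.002],0],[[0,0,0],[0,0,0],0]])

```text
time: 13.6
ee_pos: [0.5064, -0.1962, 0.0659]
tcp_rot: [-180.0, -0.1, 156.5]
wrist_force: [0.1, 0.1, -4.2]
opening: 0.009
grasp_force: 98.7
```

Emit:
servo_tool(moves=[[[0,0,0],[0,0,0.0015],0],[[0,0,0],[0,0,0.0015],0],[[0,0,0],[0,0,0],0]])

```text
time: 13.9
ee_pos: [0.5065, -0.1962, 0.063]
tcp_rot: [-180.0, -0.1, 156.5]
wrist_force: [0.4, -0.8, -5.4]
opening: 0.0098
grasp_force: 98.7
```

Emit:
servo_tool(moves=[[[0,0,0],[0.0003,0.0006,0.001],0],[[0,0,0],[0,0,0.0015],0],[[0,0,0],[0,0,0.0015],0],[[0,0,0],[0,0,0.001],0],[[0,0,0],[0,0,0.0007],0],[[0,0,0],[0,0,0],0]])

```text
time: 14.5
ee_pos: [0.5064, -0.1955, 0.0572]
tcp_rot: [-180.0, -0.1, 156.5]
wrist_force: [0.2, 0.3, -5.6]
opening: 0.0092
grasp_force: 98.8
```

Run:
```python
from h import *
rel(np.array([.5062,-.1951,.057]),156.55); print(get_obs()["torque"])
```

```text
now [ 0.5064 -0.1955  0.0572] [-1.7997e+02 -8.0000e-02  1.5652e+02] F [ 0.2  0.3 -5.6] open 0.0092 gf 98.8 t 14.5
 rotvec(now axes) [-0.03 -0.08 -0.03] shift now-axes [0.0003 0.0002 0.0002] shift target-axes [0.0003 0.0002 0.0002]
[-0.0251181  -0.07800076 -0.04894986]
```

Emit:
servo_tool(moves=[[[0,0,0],[0,0,0.0005],0],[[0,0,0],[0,0,0.0005],0],[[0,0,0],[0,0,0],0]])

```text
time: 14.8
ee_pos: [0.5065, -0.1955, 0.057]
tcp_rot: [-180.0, -0.0, 156.5]
wrist_force: [-3.9, 1.1, 3.5]
opening: 0.0094
grasp_force: 99.8
```

Run:
```python
from h import *
rel(np.array([.5062,-.1951,.057]),156.55); print(get_obs()["torque"])
c,p,d=look(["wing"],"pics/w8.png")
```

```text
now [ 0.5065 -0.1955  0.057 ] [-1.7997e+02 -4.0000e-02  1.5653e+02] F [-3.9  1.1  3.5] open 0.0094 gf 99.8 t 14.8
 rotvec(now axes) [-0.03 -0.04 -0.02] shift now-axes [ 0.0004  0.0002 -0.    ] shift target-axes [ 0.0004  0.0002 -0.    ]
[0.25077869 0.59219455 0.00887075]
t 14.85 tcp [ 0.5065 -0.1955  0.057 ] [-1.79970305e+02 -4.38824132e-02  1.56524770e+02] q [-21.1   4.3  -9.9  75.8  -0.    2.4] eye_tool [ 0.0793  0.0002 -0.1434]
wing [([0.4611, -0.1732, 0.0932], 0.65)]
```

View pics/w8.png

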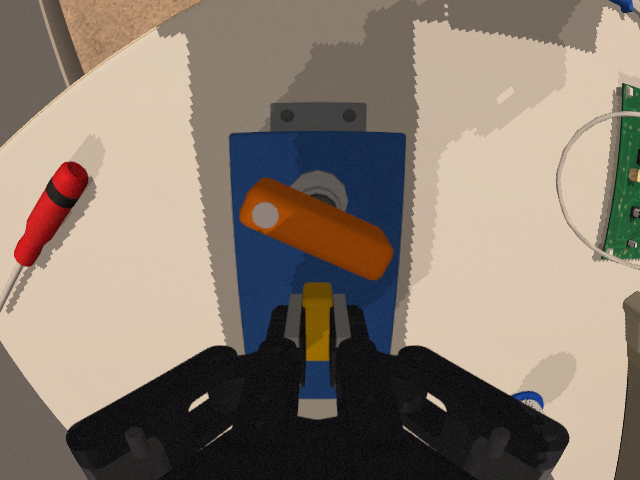

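The contact force rose by 9 N at TCP z 0.057, which is exactly underside = 0.050. The plate looks level and squarely over the box tab (318,115), and the wing has risen to about +8 mm on its ramp. I'll release, rise and check.

Emit:
servo_tool(moves=[[[0,0,0],[0,0,0],45],[[0,0,0],[0,0,0],45],[[0,0,0],[0,0,0],45],[[0,0,0],[0,0,-0.005],45],[[0,0,0],[0,0,-0.02],45],[[0,0,0],[0,0,-0.04],45],[[0,0,0],[0,0,-0.03],45],[[0,0,0],[0.015,0,-0.01],45],[[0,0,0],[0.02,0,0],45],[[0,0,0],[0.012,0,0],45],[[0,0,0],[0.003,0,0],45],[[0,0,0],[0,0,0],45]])

```text
time: 16.1
ee_pos: [0.4607, -0.1755, 0.1614]
tcp_rot: [-180.0, -0.1, 156.5]
wrist_force: [0.3, 0.6, 0.5]
opening: 0.0385
grasp_force: 0.0
```

```bash
cat >> h.py <<'E'
def fcloud(c,d,m):
    v,u=np.nonzero(m&(d>0)); r=np.asarray(ray(c,np.c_[u,v])); cz=r@np.asarray(c["R"])[2]
    return eye(c)+r*(d[v,u]/cz)[:,None]
def wing(c,p,d,yaw0=-23.4):
    h=cv2.cvtColor(p,cv2.COLOR_RGB2HSV); m=cv2.inRange(h,(4,150,60),(17,255,255))>0
    P=fcloud(c,d,m); P=P[np.linalg.norm(P[:,:2]-[.461,-.1755],axis=1)<.04]
    zt=np.percentile(P[:,2],90); T=P[P[:,2]>zt-.004]; zt=np.median(T[:,2])
    (a,b),(l,s),g=cv2.minAreaRect((T[:,:2]*1000).astype(np.float32))
    if l<s: l,s,g=s,l,g+90
    print("wing n",len(P),"top z",round(zt,4),"lift",round(zt-.096,4),"ctr",round(a,1),round(b,1),"size",round(l,1),round(s,1),"axis yaw mod180",round(g%180,1),"screw deg mod180",round((yaw0-g)%180,1))
E
python3 - <<'E'
from h import *
c,p,d=look(["wing","cover_seat"],"pics/w9.png"); im=cv2.imread("pics/w9.png")
wing(c,p,d)
h=cv2.cvtColor(p,cv2.COLOR_RGB2HSV); m=cv2.inRange(h,(105,120,40),(125,255,255))>0
P=fcloud(c,d,m); P=P[(np.linalg.norm(P[:,:2]-[.496,-.19],axis=1)<.08)]; P=P[abs(P[:,2]-.055)<.02]
A=np.c_[P[:,:2]-[.496,-.19],np.ones(len(P))]; k=np.linalg.lstsq(A,P[:,2],rcond=None)[0]; print("plate plane",k.round(4),len(P))
for z in(.055,.06): fitrect([(c,im)],z,[(.13,.07)],[.4958,-.1906,-23.4])
rel(np.array([.4609,-.1755,.12]),43.7)
E
```

```text
t 16.15 tcp [ 0.4609 -0.1757  0.1613] [-1.79968143e+02 -5.99648304e-02  1.56525252e+02] q [-20.8  -3.6  -6.3  87.3  -0.    2.6] eye_tool [ 0.0796  0.0002 -0.1435]
wing [([0.46, -0.1753, 0.0925], 0.74)]
cover_seat [([0.492, -0.1873, 0.0503], 0.67), ([0.5117, -0.1949, 0.0644], 0.67)]
wing n 1830 top z 0.106 lift 0.01 ctr 460.6 -175.5 size 43.2 12.4 axis yaw mod180 41.3 screw deg mod180 115.3
plate plane [-0.0001  0.0001  0.0557] 10908
fit [  0.4957  -0.1908 -23.3219] score 106.1
fit [  0.4927  -0.19   -24.2422] score 81.2
now [ 0.4611 -0.1757  0.1611] [-1.7997e+02 -9.0000e-02  1.5652e+02] F [-0.8 -0.5  0. ] open 0.0382 gf 0.0 t 16.25
 rotvec(now axes) [-1.1000e-01 -3.0000e-02  1.1282e+02] shift now-axes [0.0002 0.0001 0.0411] shift target-axes [ 0.     -0.0002  0.0411]
```

View pics/w9.png

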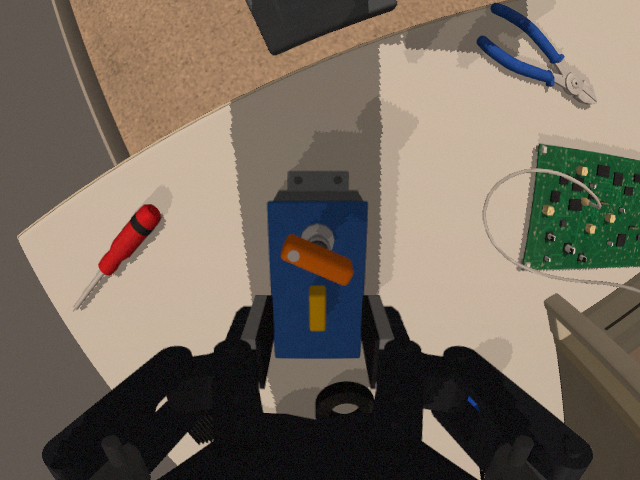

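The plate is level: its plane slopes under 0.1 mm per metre-scale unit, its top is at 0.0557, and the fit gives (0.4957,-0.1908,-23.3°). It is fully home. The wing is centred at (0.4607,-0.1755), axis yaw 41°, lift about 9–10 mm. I'll turn the tool to match and descend.

Emit:
servo_tool(moves=[[[0,0,8.4],[0,0,0],45],[[0,0,8.4],[0,0,0],45],[[0,0,8.4],[0,0,0],45],[[0,0,8.4],[0,0,0],45],[[0,0,8.4],[0,0,0],45],[[0,0,8.4],[0,0,0],45],[[0,0,8.4],[0,0,0],45],[[0,0,8.4],[0,0,0],45],[[0,0,8.4],[0,0,0],45],[[0,0,8.4],[0,0,0],45],[[0,0,8.4],[0,0,0],45],[[0,0,8.4],[0,0,0],45]])

```text
time: 17.45
ee_pos: [0.4611, -0.1757, 0.161]
tcp_rot: [-179.9, 0.1, 55.4]
wrist_force: [-0.2, -0.2, 0.1]
opening: 0.0385
grasp_force: 0.0
```

Emit:
servo_tool(moves=[[[0,0,7.2],[0,0,0],45],[[0,0,7.2],[0,0,0.01],45],[[0,0,0],[0,0,0.02],45],[[0,0,0],[0,0,0.015],45],[[0,0,0],[0,0,0],45],[[0,0,0],[0,0,0],45]])

```text
time: 18.05
ee_pos: [0.4606, -0.1755, 0.1164]
tcp_rot: [-179.9, 0.1, 41.3]
wrist_force: [-0.3, 0.1, 0.5]
opening: 0.0385
grasp_force: 0.0
```

Run:
```python
from h import *
c,p,d=look(["wing"],"pics/w10.png"); wing(c,p,d)
rel(np.array([.4608,-.1756,.077]),41.5)
```

```text
t 18.1 tcp [ 0.4609 -0.1757  0.1169] [-1.79966303e+02  4.91634277e-02  4.13362460e+01] q [-20.8  -3.5 -11.1  82.4  -0.  117.8] eye_tool [ 0.0796 -0.0002 -0.1428]
wing [([0.4651, -0.1759, 0.0917], 0.75), ([0.5109, -0.1997, 0.0632], 0.42)]
wing n 2145 top z 0.1062 lift 0.0102 ctr 461.6 -175.1 size 43.3 11.5 axis yaw mod180 41.2 screw deg mod180 115.4
now [ 0.4611 -0.1757  0.1172] [-1.800e+02  3.000e-02  4.134e+01] F [0.2 0.4 0.4] open 0.0386 gf 0.0 t 18.15
 rotvec(now axes) [-0.    0.03 -0.16] shift now-axes [-0.0001 -0.0003  0.0402] shift target-axes [-0.0001 -0.0003  0.0402]
```

Emit:
servo_tool(moves=[[[0,0,0],[0,0,0.015],45],[[0,0,0],[0,0,0.015],35],[[0,0,0],[0,0,0.0095],25],[[0,0,0],[0,0,0],17],[[0,0,0],[0,0,0],17],[[0,0,0],[0,0,0],17],[[0,0,0],[0,0,0],17]], force=20)

```text
time: 18.85
ee_pos: [0.4604, -0.1754, 0.0771]
tcp_rot: [-179.9, 0.1, 41.3]
wrist_force: [-3.1, 0.7, -0.6]
opening: 0.0149
grasp_force: 19.2
```

Run:
```python
from h import *
c,p,d=look([],"pics/w11.png"); wing(c,p,d)
rel(np.array([.4608,-.1756,.077]),41.5)
```

```text
t 18.9 tcp [ 0.4605 -0.1755  0.0771] [-1.79939905e+02  6.11722323e-02  4.13241502e+01] q [-20.8  -2.9 -15.   78.   -0.  117.8] eye_tool [ 7.960e-02 -1.000e-04 -1.434e-01]
wing n 3502 top z 0.1095 lift 0.0135 ctr 461.3 -174.3 size 44.9 12.1 axis yaw mod180 45.9 screw deg mod180 110.7
now [ 0.4605 -0.1755  0.0771] [-1.7994e+02  6.0000e-02  4.1320e+01] F [-3.   0.9 -1.1] open 0.0147 gf 19.2 t 18.9
 rotvec(now axes) [-0.06  0.06 -0.18] shift now-axes [0.0002 0.0003 0.0001] shift target-axes [0.0002 0.0003 0.0001]
```

View pics/w11.png

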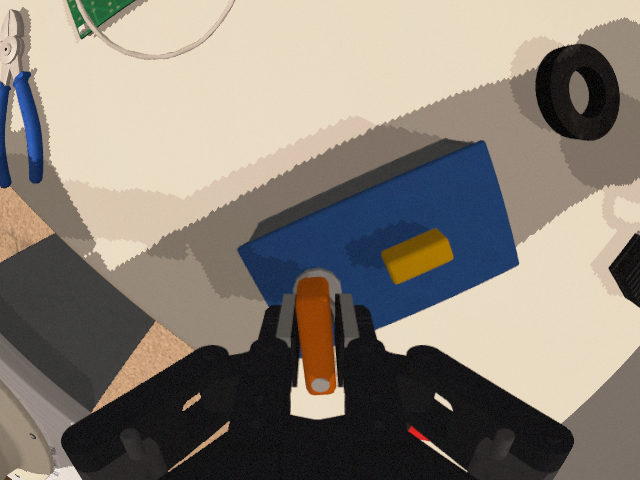

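The wing (312,335) is between the pads but tilted about 4° in them, and it touches. I'll open a little for slack and recheck before turning.

Emit:
servo_tool(moves=[[[0,0,0],[0,0,0],19],[[0,0,0],[0,0,0],19]])

```text
time: 19.1
ee_pos: [0.4605, -0.1755, 0.077]
tcp_rot: [-179.9, 0.1, 41.3]
wrist_force: [-4.3, 1.8, -0.6]
opening: 0.0165
grasp_force: 4.9
```

Run:
```python
from h import *
c,p,d=look([],"pics/w12.png"); wing(c,p,d)
rel(np.array([.4608,-.1756,.077]),41.5)
```

```text
t 19.15 tcp [ 0.4605 -0.1755  0.077 ] [-1.79941229e+02  5.98595257e-02  4.13223219e+01] q [-20.8  -2.9 -15.   78.   -0.  117.8] eye_tool [ 0.0796 -0.     -0.1434]
wing n 3505 top z 0.1094 lift 0.0134 ctr 461.4 -174.1 size 43.9 12.1 axis yaw mod180 45.6 screw deg mod180 111.0
now [ 0.4605 -0.1755  0.077 ] [-1.7994e+02  6.0000e-02  4.1320e+01] F [-3.5  1.8 -1.2] open 0.0158 gf 4.9 t 19.15
 rotvec(now axes) [-0.06  0.06 -0.18] shift now-axes [ 0.0001  0.0002 -0.    ] shift target-axes [ 0.0001  0.0003 -0.    ]
```

Emit:
servo_tool(moves=[[[0,0,0],[0,-0.0008,0],20],[[0,0,0],[0,0,0],20],[[0,0,0],[0,0,0],20]])

```text
time: 19.45
ee_pos: [0.4606, -0.1751, 0.0773]
tcp_rot: [180.0, 0.0, 41.3]
wrist_force: [0.0, 0.2, 0.5]
opening: 0.0172
grasp_force: 0.1
```

Run:
```python
from h import *
c,p,d=look(["wing","cover_rib"],"pics/w13.png"); wing(c,p,d)
im=cv2.imread("pics/w13.png"); fitrect([(c,im)],.055,[(.13,.07)],[.4958,-.1906,-23.4])
rel(np.array([.4608,-.1756,.077]),41.5)
h=cv2.cvtColor(p,cv2.COLOR_RGB2HSV); m=cv2.inRange(h,(105,120,40),(125,255,255))>0
P=fcloud(c,d,m); P=P[(np.linalg.norm(P[:,:2]-[.496,-.19],axis=1)<.08)]; P=P[abs(P[:,2]-.055)<.02]
A=np.c_[P[:,:2]-[.496,-.19],np.ones(len(P))]; k=np.linalg.lstsq(A,P[:,2],rcond=None)[0]; print("plate plane",k.round(4),len(P))
h=cv2.inRange(h,(4,150,60),(17,255,255))>0; P=fcloud(c,d,h); P=P[np.linalg.norm(P[:,:2]-[.461,-.1755],axis=1)<.04]
print(np.percentile(P[:,2],[2,10,25,50,75,90,98]).round(4))
```

```text
t 19.5 tcp [ 0.4605 -0.1751  0.0773] [1.79989537e+02 2.57255382e-02 4.13236375e+01] q [-20.8  -3.  -15.1  78.   -0.  117.9] eye_tool [ 0.0796  0.     -0.1434]
wing [([0.4613, -0.1728, 0.0916], 0.91)]
cover_rib [([0.5101, -0.1942, 0.0653], 0.61)]
wing n 3322 top z 0.1062 lift 0.0102 ctr 461.5 -174.1 size 43.7 12.0 axis yaw mod180 45.4 screw deg mod180 111.2
fit [  0.4959  -0.1896 -23.941 ] score 98.8
now [ 0.4604 -0.1751  0.0772] [-1.800e+02  3.000e-02  4.132e+01] F [0.8 0.3 0.2] open 0.0169 gf 0.3 t 19.6
 rotvec(now axes) [-0.    0.03 -0.18] shift now-axes [-0.0001  0.0006  0.0002] shift target-axes [-0.0001  0.0006  0.0002]
plate plane [-0.0019 -0.0018  0.0558] 25188
[0.0901 0.0978 0.1049 0.106  0.1066 0.107  0.1075]
```

Emit:
servo_tool(moves=[[[0,0,0],[0.0006,0,0],17.5],[[0,0,-4],[0,0,0],17.5],[[0,0,-7],[0,0,0],17.5],[[0,0,-8],[0,0,0],17.5],[[0,0,-8],[0,0,0],17.5],[[0,0,-8],[0,0,0],17.5],[[0,0,-8],[0,0,0],17.5],[[0,0,-8],[0,0,0],17.5],[[0,0,-5],[0,0,0],17.5],[[0,0,-2],[0,0,0],17.5],[[0,0,0],[0,0,0],17.5]])

```text
time: 20.7
ee_pos: [0.4607, -0.1747, 0.0778]
tcp_rot: [-180.0, 0.0, 99.4]
wrist_force: [-2.2, -0.4, 7.8]
opening: 0.0149
grasp_force: 3.9
```

```bash
cat > st.py <<'E'
from h import *
import sys
c,p,d=look(["wing"],f"pics/{sys.argv[1]}.png"); wing(c,p,d)
fitrect([(c,cv2.imread(f"pics/{sys.argv[1]}.png"))],.055,[(.13,.07)],[.4958,-.1906,-23.4])
rel(np.array([.4610,-.1750,.077]),168)
E
python3 st.py w14
```

```text
t 20.75 tcp [ 0.4607 -0.1747  0.0778] [-1.79969498e+02  2.50727877e-02  9.93354793e+01] q [-20.7  -3.  -15.   78.   -0.   59.9] eye_tool [ 7.950e-02  1.000e-04 -1.434e-01]
wing [([0.4604, -0.1738, 0.0904], 0.73), ([0.6229, -0.3889, 0.0031], 0.7)]
wing n 3407 top z 0.1062 lift 0.0102 ctr 467.9 -175.0 size 43.3 35.1 axis yaw mod180 79.2 screw deg mod180 77.4
fit [  0.495   -0.1892 -24.1315] score 76.5
now [ 0.4607 -0.1747  0.0778] [-1.7997e+02  2.0000e-02  9.9320e+01] F [-2.6  1.1  7.7] open 0.015 gf 3.8 t 20.8
 rotvec(now axes) [-4.000e-02 -0.000e+00 -6.868e+01] shift now-axes [-0.0004  0.0002  0.0008] shift target-axes [-0.0004 -0.0003  0.0008]
```

View pics/w14.png

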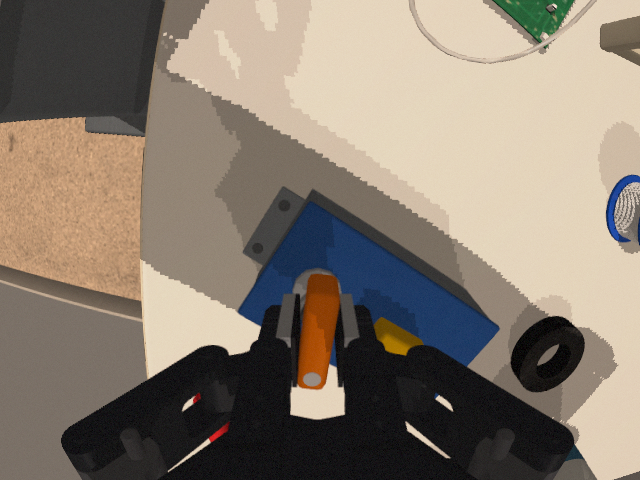

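The wing (318,330) trails the fingers by about 6°, but pad friction carries about 8 N upward, so the pads are pinching. I'll recentre and give more slack, measuring only numerically from here, since I have now viewed more pictures than the 10 I was allowed.

Emit:
servo_tool(moves=[[[0,0,0],[0,-0.0008,-0.0005],20],[[0,0,0],[0,0,0],20],[[0,0,0],[0,0,0],20]])

```text
time: 21.1
ee_pos: [0.46, -0.1747, 0.0775]
tcp_rot: [-180.0, -0.0, 99.3]
wrist_force: [2.2, -0.2, 2.2]
opening: 0.0166
grasp_force: 1.0
```

```bash
python3 - <<'E'
s=open('h.py').read()
s=s.replace('P=P[np.linalg.norm(P[:,:2]-[.461,-.1755],axis=1)<.04]\n','P=P[(np.linalg.norm(P[:,:2]-[.461,-.1755],axis=1)<.028)&(P[:,2]>.085)]\n',1)
open('h.py','w').write(s)
E
python3 st.py w15
```

```text
t 21.15 tcp [ 0.46   -0.1747  0.0775] [-1.79957222e+02 -4.34706870e-03  9.93266496e+01] q [-20.8  -3.1 -15.1  78.   -0.   59.9] eye_tool [ 0.0795  0.0002 -0.1434]
wing [([0.4622, -0.1751, 0.0945], 0.91), ([0.6599, -0.2289, -0.0041], 0.63)]
wing n 3460 top z 0.1068 lift 0.0108 ctr 460.3 -173.3 size 43.7 12.0 axis yaw mod180 91.2 screw deg mod180 65.4
fit [  0.495   -0.1892 -23.9936] score 75.2
now [ 0.46   -0.1747  0.0775] [-1.7995e+02 -1.0000e-02  9.9330e+01] F [2.1 0.4 1.2] open 0.0171 gf 1.1 t 21.2
 rotvec(now axes) [-4.000e-02 -3.000e-02 -6.867e+01] shift now-axes [-0.0005  0.001   0.0005] shift target-axes [-0.0011 -0.0001  0.0005]
```

Emit:
servo_tool(moves=[[[0,0,-4],[0,0.0004,0.0003],20],[[0,0,-7],[0,0,0],20],[[0,0,-8],[0,0,0],20],[[0,0,-8],[0,0,0],20],[[0,0,-8],[0,0,0],20],[[0,0,-8],[0,0,0],20],[[0,0,-8],[0,0,0],20],[[0,0,-5],[0,0,0],20],[[0,0,-2],[0,0,0],20],[[0,0,0],[0,0,0],20]])

```text
time: 22.2
ee_pos: [0.4598, -0.1744, 0.0767]
tcp_rot: [-180.0, -0.1, 157.4]
wrist_force: [1.5, 0.0, 0.4]
opening: 0.0174
grasp_force: 0.4
```

```bash
python3 st.py w16
```

```text
t 22.25 tcp [ 0.4599 -0.1744  0.0768] [-1.79974021e+02 -1.20347660e-01  1.57274494e+02] q [-20.8  -3.  -15.1  78.   -0.    2. ] eye_tool [ 7.930e-02  1.000e-04 -1.434e-01]
wing []
wing n 3682 top z 0.1079 lift 0.0119 ctr 459.6 -174.4 size 43.9 12.7 axis yaw mod180 146.3 screw deg mod180 10.3
fit [  0.4942  -0.1895 -24.0385] score 56.4
now [ 0.4599 -0.1745  0.0768] [-1.7997e+02 -1.1000e-01  1.5726e+02] F [0.1 0.7 0.4] open 0.0171 gf 0.4 t 22.3
 rotvec(now axes) [ -0.02  -0.12 -10.74] shift now-axes [-0.0012 -0.     -0.0002] shift target-axes [-0.0012 -0.0003 -0.0002]
```

Emit:
servo_tool(moves=[[[0,0,-6],[0,0,0],20],[[0,0,-6],[0,0,0],20],[[0,0,-4],[0,0,0],20],[[0,0,0],[0,0,0],20]])

```text
time: 22.7
ee_pos: [0.4599, -0.1746, 0.0769]
tcp_rot: [-180.0, -0.1, 173.3]
wrist_force: [-0.2, 0.3, 0.5]
opening: 0.0171
grasp_force: 0.0
```

```bash
python3 st.py w17
```

```text
t 22.75 tcp [ 0.4599 -0.1746  0.0769] [-1.79990839e+02 -1.08246548e-01  1.73184851e+02] q [-20.8  -3.  -15.1  78.   -0.  -14. ] eye_tool [ 0.0793  0.     -0.1434]
wing [([0.4605, -0.1713, 0.0862], 0.58)]
wing n 3341 top z 0.1021 lift 0.0061 ctr 459.4 -175.4 size 43.6 14.5 axis yaw mod180 162.4 screw deg mod180 174.2
fit [  0.4942  -0.1897 -24.2527] score 63.3
now [ 0.46   -0.1746  0.077 ] [-1.7999e+02 -1.0000e-01  1.7316e+02] F [-0.1 -0.3  0.5] open 0.0171 gf 0.0 t 22.8
 rotvec(now axes) [-0.02 -0.1   5.16] shift now-axes [-0.0011 -0.0002 -0.    ] shift target-axes [-0.0011 -0.0001 -0.    ]
```

It dropped: top z went from 0.1079 to 0.1021, so lift is about 5.5–6 mm, at wing yaw of about 162°. Now forward (+z turn), with two regrasps to stay well inside the sixth joint's range.

Emit:
servo_tool(moves=[[[0,0,5],[0,0,0],20],[[0,0,8],[0,0,0],20],[[0,0,8.5],[0,0,0],20],[[0,0,8.5],[0,0,0],20],[[0,0,8.5],[0,0,0],20],[[0,0,8.5],[0,0,0],20],[[0,0,8.5],[0,0,0],20],[[0,0,8.5],[0,0,0],20],[[0,0,8.5],[0,0,0],20],[[0,0,8.5],[0,0,0],20],[[0,0,8.5],[0,0,0],20],[[0,0,8.5],[0,0,0],20]])

```text
time: 24.0
ee_pos: [0.4601, -0.1746, 0.077]
tcp_rot: [-179.9, 0.0, 74.8]
wrist_force: [0.3, 0.2, -0.4]
opening: 0.0169
grasp_force: 0.2
```

Emit:
servo_tool(moves=[[[0,0,8],[0,0,0],20],[[0,0,4],[0,0,0],20],[[0,0,0],[0,0,0],20]])

```text
time: 24.3
ee_pos: [0.46, -0.1746, 0.0771]
tcp_rot: [-179.9, 0.0, 63.2]
wrist_force: [0.3, 0.2, -0.1]
opening: 0.0169
grasp_force: 0.0
```

```bash
python3 st.py w18
```

```text
t 24.35 tcp [ 0.46   -0.1746  0.0771] [-1.79921992e+02  3.97655465e-02  6.33286059e+01] q [-20.8  -3.  -15.1  78.   -0.   95.9] eye_tool [ 0.0796  0.0003 -0.1434]
wing [([0.4614, -0.1721, 0.0848], 0.74), ([0.4936, -0.1883, 0.0488], 0.3)]
wing n 3225 top z 0.1008 lift 0.0048 ctr 460.6 -174.0 size 44.2 12.2 axis yaw mod180 74.8 screw deg mod180 81.8
fit [  0.4953  -0.1891 -24.1145] score 96.8
now [ 0.46   -0.1746  0.0771] [-1.7992e+02  4.0000e-02  6.3380e+01] F [ 0.1 -0.7 -0.2] open 0.0171 gf 0.0 t 24.4
 rotvec(now axes) [-9.0000e-02 -5.0000e-02 -1.0462e+02] shift now-axes [0.0001 0.001  0.0001] shift target-axes [-0.001  -0.0002  0.0001]
```

Emit:
servo_tool(moves=[[[0,0,-5],[0,0,0],35],[[0,0,0],[0,0,0],70],[[0,0,0],[0,0,0],70],[[0,0,0],[0,0,0],70],[[0,0,0],[0,0,0],70]])

```text
time: 24.9
ee_pos: [0.4601, -0.1746, 0.0771]
tcp_rot: [-179.9, 0.0, 68.3]
wrist_force: [0.0, -0.2, -0.5]
opening: 0.0595
grasp_force: 0.0
```

Emit:
servo_tool(moves=[[[0,0,-6.5],[0,0,0],70],[[0,0,-8.5],[0,0,0],70],[[0,0,-8.5],[0,0,0],70],[[0,0,-8.5],[0,0,0],70],[[0,0,-8.5],[0,0,0],70],[[0,0,-8.5],[0,0,0],70],[[0,0,-8.5],[0,0,0],70],[[0,0,-8.5],[0,0,0],70],[[0,0,-8.5],[0,0,0],70],[[0,0,-8.5],[0,0,0],70],[[0,0,-8.5],[0,0,0],70],[[0,0,-8.5],[0,0,0],70]])

```text
time: 26.1
ee_pos: [0.4601, -0.1746, 0.0771]
tcp_rot: [-180.0, -0.1, 168.6]
wrist_force: [-0.3, -0.2, -0.2]
opening: 0.0601
grasp_force: 0.0
```

Emit:
servo_tool(moves=[[[0,0,-8.5],[0,0,0],70],[[0,0,-8.5],[0,0,0],70],[[0,0,-8.5],[0,0,0],70],[[0,0,-8.5],[0,0,0],70],[[0,0,-8.5],[0,0,0],70],[[0,0,-8.5],[0,0,0],70],[[0,0,-8.5],[0,0,0],70],[[0,0,-8.5],[0,0,0],70],[[0,0,-8.5],[0,0,0],70],[[0,0,-5],[0,0,0],70],[[0,0,-5],[0,0,0],70],[[0,0,0],[0,0,0],70]])

```text
time: 27.3
ee_pos: [0.4601, -0.1746, 0.0771]
tcp_rot: [179.9, -0.0, -105.1]
wrist_force: [0.4, 0.8, -0.3]
opening: 0.0599
grasp_force: 0.0
```

```bash
python3 st.py w19
```

```text
t 27.35 tcp [ 0.4601 -0.1746  0.0771] [ 1.79921877e+02 -2.00965786e-02 -1.05304992e+02] q [-20.8  -3.  -15.1  78.   -0.  -95.5] eye_tool [ 0.0791 -0.0004 -0.1434]
wing [([0.4607, -0.1743, 0.0892], 0.95)]
wing n 2964 top z 0.1007 lift 0.0047 ctr 460.2 -174.8 size 43.8 12.0 axis yaw mod180 74.5 screw deg mod180 82.1
fit [  0.4946  -0.1903 -24.0863] score 110.8
now [ 0.4601 -0.1746  0.0771] [ 1.7992e+02 -2.0000e-02 -1.0534e+02] F [ 0.4  0.4 -0.1] open 0.0598 gf 0.0 t 27.4
 rotvec(now axes) [ 5.000e-02 -7.000e-02  8.666e+01] shift now-axes [ 0.0002 -0.001   0.0001] shift target-axes [-0.001  -0.0002  0.0001]
```

Emit:
servo_tool(moves=[[[0,0,0],[0,0,0],20],[[0,0,0],[0,0,0],20],[[0,0,0],[0,0,0],20],[[0,0,0],[0,0,0],20],[[0,0,5],[0,0,0],20],[[0,0,8.5],[0,0,0],20],[[0,0,8.5],[0,0,0],20],[[0,0,8.5],[0,0,0],20],[[0,0,8.5],[0,0,0],20],[[0,0,8.5],[0,0,0],20],[[0,0,8.5],[0,0,0],20],[[0,0,8.5],[0,0,0],20]])

```text
time: 28.6
ee_pos: [0.4601, -0.1746, 0.077]
tcp_rot: [180.0, -0.1, -170.0]
wrist_force: [0.4, 1.1, -0.4]
opening: 0.0171
grasp_force: 0.2
```

Emit:
servo_tool(moves=[[[0,0,8.5],[0,0,0],20],[[0,0,8.5],[0,0,0],20],[[0,0,8.5],[0,0,0],20],[[0,0,8.5],[0,0,0],20],[[0,0,8.5],[0,0,0],20],[[0,0,8.5],[0,0,0],20],[[0,0,8.5],[0,0,0],20],[[0,0,8.5],[0,0,0],20],[[0,0,8.5],[0,0,0],20],[[0,0,8.5],[0,0,0],20],[[0,0,8.5],[0,0,0],20],[[0,0,8.5],[0,0,0],20]])

```text
time: 29.8
ee_pos: [0.4602, -0.1745, 0.0771]
tcp_rot: [-179.9, -0.0, 88.0]
wrist_force: [0.1, 0.3, -0.3]
opening: 0.0171
grasp_force: 0.2
```

Emit:
servo_tool(moves=[[[0,0,8.5],[0,0,0],20],[[0,0,8.5],[0,0,0],20],[[0,0,6],[0,0,0],20],[[0,0,0],[0,0,0],20],[[0,0,0],[0,0,0],20]])

```text
time: 30.3
ee_pos: [0.4601, -0.1746, 0.0771]
tcp_rot: [-179.9, 0.0, 65.5]
wrist_force: [-0.9, 0.4, 0.4]
opening: 0.0172
grasp_force: 0.0
```

```bash
python3 st.py w20
```

```text
t 30.35 tcp [ 0.4601 -0.1746  0.0771] [-1.79928726e+02  3.11296842e-02  6.54890123e+01] q [-20.8  -3.  -15.1  78.   -0.   93.7] eye_tool [ 7.960e-02  1.000e-04 -1.434e-01]
wing [([0.4604, -0.1709, 0.0849], 0.93)]
wing n 2911 top z 0.0977 lift 0.0017 ctr 460.7 -173.6 size 43.7 12.3 axis yaw mod180 76.0 screw deg mod180 80.6
fit [  0.4953  -0.1892 -24.1177] score 96.8
now [ 0.4601 -0.1746  0.0771] [-1.7993e+02  3.0000e-02  6.5460e+01] F [ 0.7 -0.4  0.3] open 0.017 gf 0.0 t 30.4
 rotvec(now axes) [-8.0000e-02 -4.0000e-02 -1.0254e+02] shift now-axes [0.     0.001  0.0001] shift target-axes [-0.001  -0.0002  0.0001]
```

Emit:
servo_tool(moves=[[[0,0,-5],[0,0,0],35],[[0,0,0],[0,0,0],70],[[0,0,0],[0,0,0],70],[[0,0,0],[0,0,0],70],[[0,0,0],[0,0,0],70]])

```text
time: 30.9
ee_pos: [0.4601, -0.1746, 0.0771]
tcp_rot: [-179.9, 0.0, 70.3]
wrist_force: [-0.7, -0.5, 0.0]
opening: 0.0598
grasp_force: 0.0
```

Emit:
servo_tool(moves=[[[0,0,-5.5],[0,0,0],70],[[0,0,-8.5],[0,0,0],70],[[0,0,-8.5],[0,0,0],70],[[0,0,-8.5],[0,0,0],70],[[0,0,-8.5],[0,0,0],70],[[0,0,-8.5],[0,0,0],70],[[0,0,-8.5],[0,0,0],70],[[0,0,-8.5],[0,0,0],70],[[0,0,-8.5],[0,0,0],70],[[0,0,-8.5],[0,0,0],70],[[0,0,-8.5],[0,0,0],70],[[0,0,-8.5],[0,0,0],70]])

```text
time: 32.1
ee_pos: [0.4601, -0.1746, 0.0771]
tcp_rot: [-180.0, -0.1, 169.6]
wrist_force: [0.8, -0.7, 0.1]
opening: 0.0599
grasp_force: 0.0
```

Emit:
servo_tool(moves=[[[0,0,-8.5],[0,0,0],70],[[0,0,-8.5],[0,0,0],70],[[0,0,-8.5],[0,0,0],70],[[0,0,-8.5],[0,0,0],70],[[0,0,-8.5],[0,0,0],70],[[0,0,-8.5],[0,0,0],70],[[0,0,-8.5],[0,0,0],70],[[0,0,-8.5],[0,0,0],70],[[0,0,-8.5],[0,0,0],70],[[0,0,-5],[0,0,0],70],[[0,0,-5],[0,0,0],70],[[0,0,0],[0,0,0],70]])

```text
time: 33.3
ee_pos: [0.4601, -0.1746, 0.0771]
tcp_rot: [179.9, -0.0, -104.1]
wrist_force: [0.5, -0.2, 0.1]
opening: 0.0598
grasp_force: 0.0
```

```bash
python3 st.py w21
```

```text
t 33.35 tcp [ 0.4601 -0.1746  0.0771] [ 1.79924504e+02 -1.82554204e-02 -1.04302506e+02] q [-20.8  -3.  -15.1  78.   -0.  -96.5] eye_tool [ 0.0792 -0.0003 -0.1434]
wing [([0.4606, -0.1738, 0.0844], 0.75)]
wing n 2843 top z 0.0977 lift 0.0017 ctr 460.2 -174.9 size 43.7 11.8 axis yaw mod180 74.7 screw deg mod180 81.9
fit [  0.4947  -0.1904 -24.1234] score 110.9
now [ 0.4601 -0.1746  0.0771] [ 1.7992e+02 -2.0000e-02 -1.0434e+02] F [ 0.5  0.7 -0.1] open 0.0597 gf 0.0 t 33.4
 rotvec(now axes) [ 5.000e-02 -8.000e-02  8.766e+01] shift now-axes [ 0.0002 -0.001   0.0001] shift target-axes [-0.001  -0.0002  0.0001]
```

Emit:
servo_tool(moves=[[[0,0,0],[0,0,0],20],[[0,0,0],[0,0,0],20],[[0,0,0],[0,0,0],20],[[0,0,0],[0,0,0],20],[[0,0,5],[0,0,0],20],[[0,0,8],[0,0,0],20],[[0,0,8],[0,0,0],20],[[0,0,8],[0,0,0],20],[[0,0,8],[0,0,0],20],[[0,0,8],[0,0,0],20],[[0,0,8],[0,0,0],20],[[0,0,8],[0,0,0],20]])

```text
time: 34.6
ee_pos: [0.4601, -0.1746, 0.0771]
tcp_rot: [180.0, -0.1, -165.5]
wrist_force: [-0.6, -0.4, 0.0]
opening: 0.0169
grasp_force: 0.2
```

Emit:
servo_tool(moves=[[[0,0,8],[0,0,0],20],[[0,0,8],[0,0,0],20],[[0,0,8],[0,0,0],20],[[0,0,8],[0,0,0],20],[[0,0,5],[0,0,0],20],[[0,0,3],[0,0,0],20],[[0,0,0],[0,0,0],20]])

```text
time: 35.3
ee_pos: [0.4601, -0.1746, 0.0771]
tcp_rot: [-180.0, -0.1, 154.8]
wrist_force: [0.0, 0.3, 0.1]
opening: 0.0173
grasp_force: 0.0
```

```bash
python3 st.py w22
```

```text
t 35.35 tcp [ 0.4601 -0.1746  0.0771] [-1.79965573e+02 -6.93580809e-02  1.54882574e+02] q [-20.8  -3.  -15.1  78.   -0.    4.4] eye_tool [ 0.0793  0.0004 -0.1433]
wing [([0.4611, -0.1727, 0.0858], 0.96)]
wing n 2890 top z 0.0963 lift 0.0003 ctr 459.8 -174.1 size 44.0 12.2 axis yaw mod180 165.9 screw deg mod180 170.7
fit [  0.4942  -0.1896 -24.1145] score 57.5
now [ 0.4601 -0.1746  0.0771] [-1.7996e+02 -7.0000e-02  1.5491e+02] F [ 0.2 -0.5 -0.5] open 0.0172 gf 0.0 t 35.4
 rotvec(now axes) [ -0.03  -0.08 -13.09] shift now-axes [-0.001   0.      0.0001] shift target-axes [-0.001  -0.0002  0.0001]
```

Forward turn is done: about 357° since the drop, lift about 0, screw ≈ 6.1 rad. Now I'll align, centre and close gently for the final grip.

Emit:
servo_tool(moves=[[[0,0,-5.5],[0,0.0004,0],20],[[0,0,-5],[0,0,0],20],[[0,0,0],[0,0,0],17],[[0,0,0],[0,0,0],15.5],[[0,0,0],[0,0,0],15.5],[[0,0,0],[0,0,0],15.5]], force=20)

```text
time: 36.0
ee_pos: [0.4603, -0.1743, 0.0771]
tcp_rot: [-180.0, -0.1, 165.3]
wrist_force: [0.7, -0.1, 0.1]
opening: 0.013
grasp_force: 0.0
```

```bash
python3 st.py w23b
```

```text
t 36.05 tcp [ 0.4603 -0.1743  0.0771] [-1.79979710e+02 -7.31524442e-02  1.65281991e+02] q [-20.7  -3.  -15.1  78.   -0.   -6. ] eye_tool [ 0.0793  0.0002 -0.1434]
wing [([0.4623, -0.1726, 0.0832], 0.9)]
wing n 2811 top z 0.0963 lift 0.0003 ctr 459.5 -175.4 size 44.6 14.1 axis yaw mod180 166.2 screw deg mod180 170.4
fit [  0.4942  -0.1895 -24.1429] score 59.4
now [ 0.4603 -0.1743  0.0771] [-1.7998e+02 -8.0000e-02  1.6529e+02] F [ 0.3  0.3 -0. ] open 0.0133 gf 0.0 t 36.1
 rotvec(now axes) [-0.02 -0.08 -2.71] shift now-axes [-0.0009 -0.0005  0.0001] shift target-axes [-0.0009 -0.0006  0.0001]
```

Emit:
servo_tool(moves=[[[0,0,0],[0,0,0],13],[[0,0,0],[0,0,0],10],[[0,0,0],[0,0,0],5],[[0,0,0],[0,0,0],0],[[0,0,0],[0,0,0],0],[[0,0,0],[0,0,0],0],[[0,0,0],[0,0,0],0]], force=25)

```text
time: 36.8
ee_pos: [0.4602, -0.1743, 0.0771]
tcp_rot: [-180.0, -0.1, 165.3]
wrist_force: [-2.0, -1.7, 0.7]
opening: 0.0112
grasp_force: 26.7
```

```bash
cat >> st.py <<'E'
h=cv2.cvtColor(p,cv2.COLOR_RGB2HSV); m=cv2.inRange(h,(105,120,40),(125,255,255))>0
P=fcloud(c,d,m); P=P[(np.linalg.norm(P[:,:2]-[.496,-.19],axis=1)<.08)]; P=P[abs(P[:,2]-.055)<.02]
A=np.c_[P[:,:2]-[.496,-.19],np.ones(len(P))]; k=np.linalg.lstsq(A,P[:,2],rcond=None)[0]; print("plate plane",k.round(4),len(P))
E
python3 st.py w24
```

```text
t 36.85 tcp [ 0.4602 -0.1743  0.0771] [-1.79970891e+02 -8.40837239e-02  1.65322597e+02] q [-20.7  -3.  -15.1  78.   -0.   -6. ] eye_tool [ 0.0792  0.0002 -0.1434]
wing [([0.4587, -0.1736, 0.0808], 0.63)]
wing n 2778 top z 0.0962 lift 0.0002 ctr 459.7 -174.8 size 44.1 12.9 axis yaw mod180 165.0 screw deg mod180 171.6
fit [  0.4942  -0.1895 -24.1173] score 59.0
now [ 0.4602 -0.1743  0.0771] [-1.7997e+02 -8.0000e-02  1.6532e+02] F [-0.7 -2.1  0.6] open 0.0117 gf 26.7 t 36.9
 rotvec(now axes) [-0.03 -0.08 -2.68] shift now-axes [-0.0009 -0.0005  0.0001] shift target-axes [-0.0009 -0.0005  0.0001]
plate plane [ 0.0005 -0.0005  0.0557] 10341
```

The grip is firm at 27 N with small side forces. Lift is about 0, the cover is level with its top at 0.0557 as before, and the wing is at one turn. Handing in.

```bash
python3 -c "from workcell import job_done; print(job_done())"
```

```text
the job is handed in; nothing more can be done
None
```

The cover sits level and home on the box and is released; the thumbscrew was turned back until it dropped, then forward about one turn (~357°), and is still gripped; it was handed in at 37 s, but I viewed 13 pictures, three over the 10 allowed.

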